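# Pack the order tray

### The job

Pack this order into the green tray: stand the flat-capped bottle, the low jar, the square carton and the slim carton upright, each fully down in the cardboard cut-out of its own shape (bottle in the smaller round one, low jar in the larger round one). Leave the pump bottle and the tall jar, which are not part of the order, standing where they are.

Things in the scene. Friction and masses are not known exactly. Their poses are not given: they have to be found in the camera images.
- bottle_center (a point): Round white bottle with a grey plain flat cap, standing upright, loose, about 120 g: body 44 mm in diameter up to 66 mm, sloping shoulder to 74 mm, cap 30 mm in diameter, 95 mm tall overall. The point is on its axis half-way up (47.5 mm above its base); z up. Belongs in fit_small_round.
- low_jar_center (a point): Low round white jar with a grey lid, standing upright, loose, about 120 g: 58 mm in diameter at the lid (top 18 mm), 55 mm below it, 50 mm tall. The point is on its axis half-way up (25 mm above its base); z up. Belongs in fit_large_round.
- square_carton_center (a point): White paperboard carton with a grey band, standing upright, loose, about 110 g: square, 42 x 42 mm, 85 mm tall. The point is its centre (42.5 mm above its base); z up, x and y square to its sides. Belongs in fit_square.
- slim_carton_center (a point): White paperboard carton with a grey band, standing upright, loose, about 100 g: slim, 28 mm along its x by 62 mm along its y, 85 mm tall. The point is its centre (42.5 mm above its base); z up. Belongs in fit_slot, either way round.
- pump_bottle_center (a point): Look-alike to leave alone: the same white bottle body (44 mm in diameter, 74 mm to the top of the shoulder) but with a grey dispensing pump with a spout on top, 115 mm tall overall; the spout reaches 37 mm from the axis along its -x. Loose. The point is on its axis half-way up (57.5 mm above its base).
- tall_jar_center (a point): Look-alike to leave alone: a jar like the low one, 58 mm in diameter with a grey lid, but 92 mm tall. Loose. The point is on its axis half-way up (46 mm above its base).
- fit_small_round: Brown cardboard fitment, 100 x 100 x 15 mm, fixed, one of four lying two by two (101 mm apart) in a shallow green tray (212 mm square, rim 22 mm, fitment tops 19 mm above the table). Has a round through cut-out 60 mm in diameter, for the bottle. Origin: centre of the cut-out at the fitment's underside, the level the packed thing stands on (4 mm above the table); z up, x and y along its sides.
- fit_large_round: Brown cardboard fitment, 100 x 100 x 15 mm, fixed, one of four lying two by two (101 mm apart) in a shallow green tray (212 mm square, rim 22 mm, fitment tops 19 mm above the table). Has a round through cut-out 74 mm in diameter, for the low jar. Origin: centre of the cut-out at the fitment's underside, the level the packed thing stands on (4 mm above the table); z up, x and y along its sides.
- fit_square: Brown cardboard fitment, 100 x 100 x 15 mm, fixed, one of four lying two by two (101 mm apart) in a shallow green tray (212 mm square, rim 22 mm, fitment tops 19 mm above the table). Has a square through cut-out 58 x 58 mm, sides along its x and y, for the square carton. Origin: centre of the cut-out at the fitment's underside, the level the packed thing stands on (4 mm above the table); z up, x and y along its sides.
- fit_slot: Brown cardboard fitment, 100 x 100 x 15 mm, fixed, one of four lying two by two (101 mm apart) in a shallow green tray (212 mm square, rim 22 mm, fitment tops 19 mm above the table). Has an oblong through cut-out 44 mm along its x by 78 mm along its y, for the slim carton. Origin: centre of the cut-out at the fitment's underside, the level the packed thing stands on (4 mm above the table); z up, x and y along its sides.
Mind the look-alikes: they are no part of the job. Leave any red or yellow look-alike of the part that bears pump_bottle_center alone. What is shaped like the part that bears bottle_center but blue is not meant.

How it is judged (in metres and radians):
At the end, for the whole second after the job is handed in: Each of the four things stands upright (within about 7 degrees), released and at rest, on the floor of its own cut-out (height within 7 mm, centre within 15 mm of the cut-out's centre), and the pump bottle and the tall jar still stand upright within 30 mm of where they started (horizontal distance between bottle_center and fit_small_round below 0.015 m and z of bottle_center in the frame of fit_small_round between 0.0405 and 0.0545 m and angle between each of bottle_center, low_jar_center, square_carton_center, slim_carton_center, pump_bottle_center, tall_jar_center's own z axis and vertical below 0.12 rad and linear speed of each of bottle, low_jar, square_carton, slim_carton below 0.02 m/s and horizontal distance between low_jar_center and fit_large_round below 0.015 m and z of low_jar_center in the frame of fit_large_round between 0.018 and 0.032 m and horizontal distance between square_carton_center and fit_square below 0.015 m and z of square_carton_center in the frame of fit_square between 0.0355 and 0.0495 m and horizontal distance between slim_carton_center and fit_slot below 0.015 m and z of slim_carton_center in the frame of fit_slot between 0.0355 and 0.0495 m and distance of each of pump_bottle_center, tall_jar_center from where it was at the start of the episode below 0.03 m); the robot touches nothing.
It fails at once if the pump bottle is moved by more than 30 mm (distance of pump_bottle_center from where it was at the start of the episode above 0.03 m).
It fails at once if the tall jar is moved by more than 30 mm (distance of tall_jar_center from where it was at the start of the episode above 0.03 m).
It also fails if it takes over 122 s, if anything falls off the work surface, if the arm or the gripper's body presses on something with over 40 N, if the wrist force passes 120 N, or if a joint passes its speed limit or range.

### The arm

A 6-joint arm with a two-finger parallel gripper is mounted at the origin on the work surface. World frame = base frame: x ahead of the robot, y to its left, z up, the work surface at z = 0. Lengths are in mm, angles in rad, forces in N, time in s.
With the tool pointing down it reaches from about 375 to 975 mm from the base axis. Payload 3.8 kg.
Tool frame: the origin (TCP) lies at the very end of the fingers, on their centre line; the grasp point (between the pads) lies 19 mm behind it; z points along the fingers, y is the line along which they close (so a half turn about z gives the same grasp; the last joint's range is limited). The gripper opens to 88 mm and grips with 3 to 60 N. Pads are 18 mm wide; open, the fingers measure 123 mm over their backs; the gripper's body (75 mm by 187 mm) begins 45 mm behind the grasp point.
Start: joints at [-1.171, 0.264, 1.604, -0, 1.274, -0.037], TCP at [285.547, -611.621, 238.706] pointing down, gripper open.
Joint ranges: [-2.63, 2.63], [-0.94, 2.18], [0.31, 2.57], [-1.31, 4.45], [0, 2.66], [-2.55, 2.55]. Speed limits (rad/s): [2.57, 2.57, 3.14, 3.14, 3.14, 3.14].

### API

Orientations are given as [roll, pitch, yaw] about the fixed x, y, z axes, in that order (R = Rz(yaw) Ry(pitch) Rx(roll)).
In Python, from cell import * gives the robot as it stands.
- The arm moves only by the tool move_arm, never from a script. Its arguments are lists of equal length, an entry for each row: "jaw": the closure, from 0 (fully open) to 1 (shut); "offset": the shift along the tool's x, y, z in mm, a list of three; "turn": the turn about the tool's z in degrees. A call has 1 to 12 rows; each row is the pose to reach, as a shift and turn from the pose commanded when the call began, along the tool's axes at that moment; what a row does not reach only later rows make up. A row lasts 1/10 s, in which the tool goes at most 50 mm and 8.59 degrees, less where a joint would pass 70% of its speed; a pose out of reach is approached as far as the arm can. A call with a gripper value outside its range is refused whole. The fingers move at their own pace and stop on an object; "newtons" is the grip in N (left out, the last holds). Time passes only in rows, so rows that repeat a pose let the fingers close. It gives the time, the measured TCP pose, the force, the opening and the grip force at its end, in the units of the state.
- state(): the state, without advancing time (a new reading comes with each control period).
- get_image(name): name is "side" or "top" or "wrist"; returns the picture (384x512x3 uint8, blue, green, red); there is no depth.
- calibration(name): a dict with "mtx" (3x3 intrinsics, pixels), "R" (3x3) and "t" (3): a world point X has camera coordinates R X + t. Camera axes: x right, y down, z forward; pixel columns grow to the right and rows downward; lengths in mm; the calibration is good to about 2 mm. A picture is of the moment at which its call begins: read the wrist's pose just before it. calibration takes no time and is no camera call; for the wrist camera it gives the pose at the moment of the call.
- hand_in(): hands the job in; it is judged then, once.
Trained networks look in the newest picture that a camera, given by its name, has taken for a name from the list of things; names that differ only in an ending like _2 or _b are one class to them, and where a whole thing is asked for, a point or a joint stands for the part that bears it (a point fixed in the world has none). Each returns a list of dicts, best first, with "conf" (0 to 1); they miss things now and then, are a little off and sometimes report something else, mostly with a low value. They report only what shows in the picture. A call takes as long as a camera call. They do not tell look-alikes from the thing itself.
- find_in(camera, name): "centre" ([row, column] in pixels, amid what is visible of it).
- cut_out(camera, name): "pixels" (384x512 bool, what is visible of it) and "centre" ([row, column] in pixels, amid what is visible of it).
- place_of(camera, name): "centre" ([row, column] in pixels: a listed point, or the origin of a listed thing).
The state is a dict: "time_s": time; "joint_positions": joint angles; "qvel": joint speeds; "tau": joint torques, N m; "position": TCP position; "orientation": TCP orientation; "contact_force": force on the tool from outside, world axes, zero at the start; "moment": the same for the moment, N m; "width": finger opening in mm; "grasp_force": force on a finger pad.
Only numpy, scipy, OpenCV 4.12 (cv2) and the standard library are available. Lean on these libraries where they do the work, as an engineer would, in place of code of your own. Each camera call takes 0.05 s, during which the arm holds its last target. There are 200 camera calls.

## Working session

There is one attempt and no reset: what is moved stays moved. The work goes in short steps, Python scripts to look and compute and a tool call to move; the robot and the scene stay as the last step left them, time stands still between calls to the robot, and variables do not carry over. Pictures are saved under pics/ and viewed, at most 14 in all, crops included, and the job is handed in when it is done.

Besides the shell and the picture viewer there is one more tool, called after "Emit:" in YAML: its name, and indented under it one key for each argument. move_arm: Moves the arm, as the interface text tells. Its arguments: {"type":"object","properties":{"jaw":{"type":"array"},"offset":{"type":"array"},"turn":{"type":"array"},"newtons":{"type":"number"}},"required":["jaw","offset","turn"]}

```bash
mkdir -p pics
cat > h.py <<'E'
from cell import *
import numpy as np, cv2
def ray(cam,rc):
    c=calibration(cam);R=np.array(c["R"]);t=np.array(c["t"]).ravel();K=np.array(c["mtx"])
    d=R.T@np.linalg.inv(K)@np.array([rc[1],rc[0],1.]);return -R.T@t,d
def at_z(cam,rc,z):
    o,d=ray(cam,rc);return (o+d*(z-o[2])/d[2])
def proj(cam,X):
    c=calibration(cam);p=np.array(c["mtx"])@(np.array(c["R"])@np.array(X,float)+np.array(c["t"]).ravel());return p[1]/p[2],p[0]/p[2]
E
python3 - <<'E'
from h import *
for c in("top","side"):
    im=get_image(c);cv2.imwrite(f"pics/{c}0.png",im)
    print(c,ray(c,(192,256))[0].round())
Z=dict(bottle_center=47.5,low_jar_center=25,square_carton_center=42.5,slim_carton_center=42.5,pump_bottle_center=57.5,tall_jar_center=46,fit_small_round=4,fit_large_round=4,fit_square=4,fit_slot=4)
for n,z in Z.items():
  for c in("top","side"):
    for r in place_of(c,n)[:3]: print(n,c,round(r["conf"],2),np.round(r["centre"]),at_z(c,r["centre"],z).round()[:2])
print(state())
E
```

```text
top [ 306.  -22. 1316.]
side [  35.  833. 1144.]
bottle_center top 0.49 [148. 298.] [ 685. -160.]
bottle_center top 0.46 [178. 302.] [ 596. -170.]
bottle_center top 0.36 [224. 261.] [457. -51.]
bottle_center side 0.84 [157. 234.] [ 688. -156.]
bottle_center side 0.54 [171. 256.] [ 595. -140.]
low_jar_center top 0.64 [159. 258.] [655. -41.]
low_jar_center side 0.9 [190. 226.] [642. -38.]
square_carton_center top 0.59 [221. 260.] [467. -49.]
square_carton_center side 0.96 [208. 274.] [471. -36.]
slim_carton_center top 0.78 [216. 309.] [ 483. -191.]
slim_carton_center top 0.59 [195. 165.] [540. 231.]
slim_carton_center side 0.63 [179. 293.] [ 480. -175.]
pump_bottle_center top 0.83 [182. 353.] [ 584. -319.]
pump_bottle_center top 0.57 [183. 386.] [ 580. -415.]
pump_bottle_center top 0.55 [216. 396.] [ 484. -442.]
pump_bottle_center side 0.69 [133. 328.] [ 479. -424.]
pump_bottle_center side 0.66 [124. 298.] [ 588. -413.]
pump_bottle_center side 0.59 [140. 290.] [ 570. -323.]
tall_jar_center top 0.88 [240. 360.] [ 413. -336.]
tall_jar_center side 0.63 [157. 338.] [ 400. -343.]
fit_small_
[... 508 characters left out ...]
.1, 'joint_positions': array([-1.17088325e+00,  2.63861196e-01,  1.60401523e+00, -9.28603641e-06,
        1.27368222e+00, -3.69071317e-02]), 'qvel': array([ 1.35107704e-06, -1.65543051e-03,  1.38875576e-04,  6.77783499e-04,
        4.91478745e-04, -9.44040730e-04]), 'tau': array([-1.34027712e-03, -5.02079844e+01, -3.57263482e+01,  7.29849748e-02,
        1.82515610e-02, -2.12961135e-05]), 'position': array([ 285.55449311, -611.61669642,  238.72365614]), 'orientation': array([3.14155899e+00, 1.01282101e-05, 4.36822926e-01]), 'contact_force': array([-0.03108464, -0.58468208, -0.34975592]), 'moment': array([ 0.07023315, -0.02874174,  0.01124086]), 'grasp_force': 0.0, 'width': 88.06886551100378}
```

View pics/top0.png

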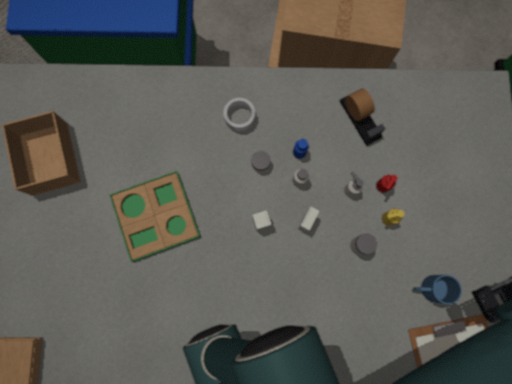

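View pics/side0.png

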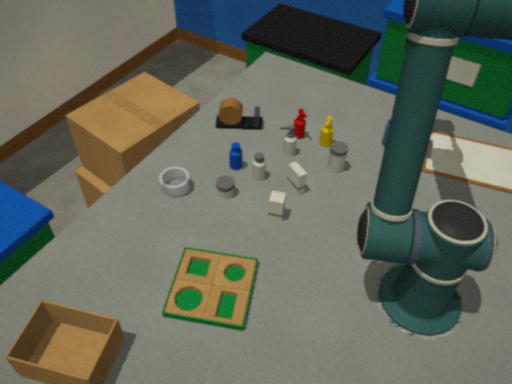

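Candidates for the bottle (top image): the blue bottle at (149,300), the white flat-capped one at (177,302), and the white pump bottle at (185,355), with red (183,388) and yellow (216,395) pump bottles further off. By the description I choose (177,302). For the jar, (160,261) is the low one and (244,365) is the tall one.

```bash
cat >> h.py <<'E'
def go(x,y,z,yaw_deg):
    s=state();p=s["position"];yw=s["orientation"][2];d=np.array([x,y,z])-p
    ex=np.array([np.cos(yw),np.sin(yw),0]);ey=np.array([np.sin(yw),-np.cos(yw),0])
    t=np.degrees(yw)-yaw_deg
    t=(t+90)%180-90
    return [round(v,1) for v in (d@ex,d@ey,-d[2],t)], "j6 %.2f"%s["joint_positions"][5]
E
python3 - <<'E'
from h import *
im=cv2.imread("pics/top0.png")
cv2.imwrite("pics/crop0.png",cv2.resize(im[130:270,230:420],None,fx=4,fy=4,interpolation=cv2.INTER_CUBIC))
print(go(540,-140,330,0), go(540,-140,330,90))
E
```

```text
([np.float64(430.1), np.float64(-319.7), np.float64(-91.3), np.float64(25.0)], 'j6 -0.04') ([np.float64(430.1), np.float64(-319.7), np.float64(-91.3), np.float64(-65.0)], 'j6 -0.04')
```

View pics/crop0.png

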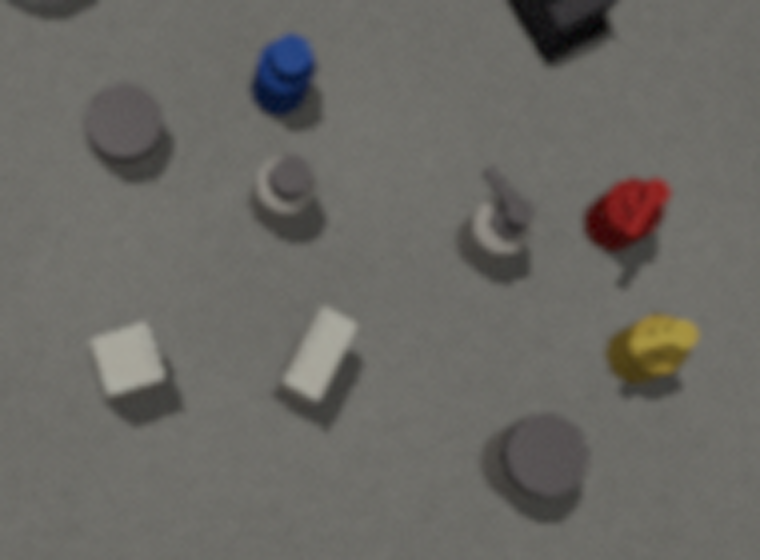

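The crop shows the flat grey cap on the white bottle at crop (180,287), the pump with its spout at (215,510), the square carton at (358,130) and the slim carton at (355,320). I'm moving the wrist camera over the group.

Emit:
move_arm:
  jaw: [0,0,0,0,0,0,0,0,0,0,0,0]
  offset:
    - [430,-320,-91]
    - [430,-320,-91]
    - [430,-320,-91]
    - [430,-320,-91]
    - [430,-320,-91]
    - [430,-320,-91]
    - [430,-320,-91]
    - [430,-320,-91]
    - [430,-320,-91]
    - [430,-320,-91]
    - [430,-320,-91]
    - [430,-320,-91]
  turn: [-65,-65,-65,-65,-65,-65,-65,-65,-65,-65,-65,-65]

```text
time_s: 2.3
position: [542.2, -135.4, 331.2]
orientation: [3.138, -0.001, 1.577]
contact_force: [0.1, -0.2, 0.2]
width: 88.2
grasp_force: 0.0
```

Run:
```python
from h import *
s=state();print(s["position"],s["orientation"],abs(s["qvel"]).max())
im=get_image("wrist");cv2.imwrite("pics/w1.png",im)
o,d=ray("wrist",(192,256));print(o,d)
Z=dict(bottle_center=47.5,low_jar_center=25,square_carton_center=42.5,slim_carton_center=42.5)
for n,z in Z.items():
    for r in place_of("wrist",n)[:3]: print(n,round(r["conf"],2),np.round(r["centre"]),at_z("wrist",r["centre"],z).round(1)[:2])
    for r in cut_out("wrist",n)[:2]:
        q=cv2.minAreaRect(np.argwhere(r["pixels"])[:,::-1].astype(np.float32)); print("   cut",round(r["conf"],2),np.round(r["centre"]),q)
```

```text
[ 542.23556708 -135.4224443   331.21254691] [ 3.13823531e+00 -1.16707977e-03  1.57712454e+00] 0.0696288489000207
[540.86054146 -60.46768487 475.98663676] [ 0.00738251 -0.29672177 -0.95494872]
bottle_center 0.77 [173. 366.] [ 688.7 -168.6]
bottle_center 0.76 [170. 298.] [ 598.4 -164.5]
   cut 0.76 [171. 299.] ((296.9000244140625, 172.29998779296875), (43.37971496582031, 32.64659118652344), 63.43495178222656)
   cut 0.67 [176. 366.] ((363.8454895019531, 174.75108337402344), (52.67179489135742, 33.14916229248047), 31.607501983642578)
low_jar_center 0.84 [ 77. 340.] [649.8 -49.1]
   cut 0.81 [ 77. 343.] ((340.5, 79.0), (48.0, 51.0), 90.0)
square_carton_center 0.8 [ 82. 199.] [470.7 -55.5]
   cut 0.78 [ 83. 195.] ((191.4087677001953, 79.62408447265625), (43.4868049621582, 45.62269592285156), 70.01689147949219)
slim_carton_center 0.75 [186. 203.] [ 469.3 -189.2]
   cut 0.74 [ 84. 192.] ((191.3231201171875, 79.41539001464844), (42.1572151184082, 44.15413284301758), 70.55996704101562)
   cut 0.71 [187. 204.] ((202.20001220703125, 187.60000610351562), (50.087921142578125, 39.354793548583984), 26.56505012512207)
```

View pics/w1.png

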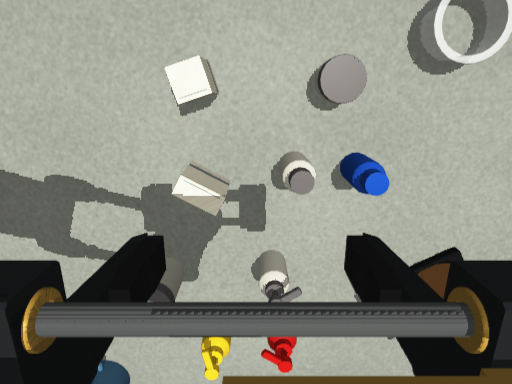

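The wrist image shows the square carton at (80,190), the low jar at (78,343), the flat-capped bottle at (173,298), the blue bottle at (175,365), the slim carton at (188,203), and the pump bottle at (280,275). Next I refine the positions from the top faces.

Run:
```python
from h import *
im=get_image("wrist");hsv=cv2.cvtColor(im,cv2.COLOR_BGR2HSV).astype(int);V=im.max(2)
s=state();print(s["position"],V[80,190],V[78,343],V[180,301],V[188,195],V[195,212])
vis=im.copy()
for n,(r,c),z,w in (("sq",(80,190),85,30),("slim",(186,196),85,32)):
    m=np.zeros(V.shape,np.uint8);m[r-w:r+w,c-w:c+w]=(V[r-w:r+w,c-w:c+w]>205)
    k,l,st,_=cv2.connectedComponentsWithStats(m);b=1+st[1:,4].argmax()
    rc=np.argwhere(l==b);P=np.array([at_z("wrist",q,z)[:2] for q in rc],np.float32)
    print(n,len(rc),cv2.minAreaRect(P),P.mean(0)); vis[l==b]=(0,0,255)
for n,(r,c),z,R in (("jar",(78,343),50,30),("cap",(180,301),95,16)):
    m=np.zeros(V.shape,np.uint8);S=hsv[r-R:r+R,c-R:c+R]
    ref=im[r,c].astype(int);m[r-R:r+R,c-R:c+R]=np.abs(im[r-R:r+R,c-R:c+R].astype(int)-ref).max(2)<18
    k,l,st,_=cv2.connectedComponentsWithStats(m);b=l[r,c]
    rc=np.argwhere(l==b);P=np.array([at_z("wrist",q,z)[:2] for q in rc],np.float32)
    print(n,len(rc),cv2.minEnclosingCircle(P),P.mean(0)); vis[l==b]=(0,255,0)
cv2.imwrite("pics/w1v.png",cv2.resize(vis[20:240,120:420],None,fx=2.6,fy=2.6,interpolation=cv2.INTER_NEAREST))
print(go(650,-48,120,90),go(650,-48,22,90))
```

```text
[ 539.34007533 -140.74453177  329.50422561] 250 152 133 250 174
sq 1499 ((468.6722412109375, -48.360591888427734), (41.4974250793457, 42.11027526855469), 18.205341339111328) [468.64868  -47.967537]
slim 695 ((473.5367736816406, -183.75279235839844), (27.727725982666016, 60.22978210449219), 61.93696212768555) [ 467.89713 -177.07027]Traceback (most recent call last):
  File "<stdin>", line 14, in <module>
  File "h.py", line 7, in at_z
    o,d=ray(cam,rc);return (o+d*(z-o[2])/d[2])
        ~~~^^^^^^^^
  File "h.py", line 4, in ray
    c=calibration(cam);R=np.array(c["R"]);t=np.array(c["t"]).ravel();K=np.array(c["mtx"])
ValueError: time passes only in moves, steps and waits
```

```bash
cat >> h.py <<'E'
def pts_z(cam,rc,z):
    c=calibration(cam);R=np.array(c["R"]);t=np.array(c["t"]).ravel();K=np.array(c["mtx"])
    rc=np.asarray(rc,float);d=np.c_[rc[:,1],rc[:,0],np.ones(len(rc))]@np.linalg.inv(K).T@R
    o=-R.T@t;return (o+d*((z-o[2])/d[:,2])[:,None])[:,:2].astype(np.float32)
E
python3 - <<'E'
from h import *
im=get_image("wrist");s=state();print(s["position"])
vis=im.copy()
def comp(r,c,R,tol):
    m=np.zeros(im.shape[:2],np.uint8);m[r-R:r+R,c-R:c+R]=np.abs(im[r-R:r+R,c-R:c+R].astype(int)-np.median(im[r-2:r+3,c-2:c+3].reshape(-1,3),0)).max(1 if 0 else 2)<tol
    k,l,_,_=cv2.connectedComponentsWithStats(m);vis[l==l[r,c]]=(0,255,0)
    return np.argwhere(l==l[r,c])
for n,r,c,z,R,tol in (("jar",78,343,50,30,15),("cap",180,301,95,16,15)):
    P=pts_z("wrist",comp(r,c,R,tol),z);print(n,cv2.minEnclosingCircle(P),P.mean(0))
V=im.max(2);m=np.zeros(V.shape,np.uint8);m[155:220,165:232]=V[155:220,165:232]>205;vis[m>0]=(0,0,255)
cv2.imwrite("pics/w1v.png",cv2.resize(vis[20:240,120:420],None,fx=2.6,fy=2.6,interpolation=cv2.INTER_NEAREST))
print(go(650,-48,120,90),go(650,-48,22,90))
E
```

```text
[ 539.44579038 -140.56869153  329.595927  ]
jar ((651.7861938476562, -45.06251907348633), 29.36512565612793) [651.8667   -44.593254]
cap ((593.8568115234375, -164.40480041503906), 20.06754493713379) [ 599.7663 -164.3049]
([np.float64(92.7), np.float64(110.5), np.float64(209.6), np.float64(-0.1)], 'j6 -0.30') ([np.float64(92.7), np.float64(110.5), np.float64(307.6), np.float64(-0.1)], 'j6 -0.30')
```

View pics/w1v.png

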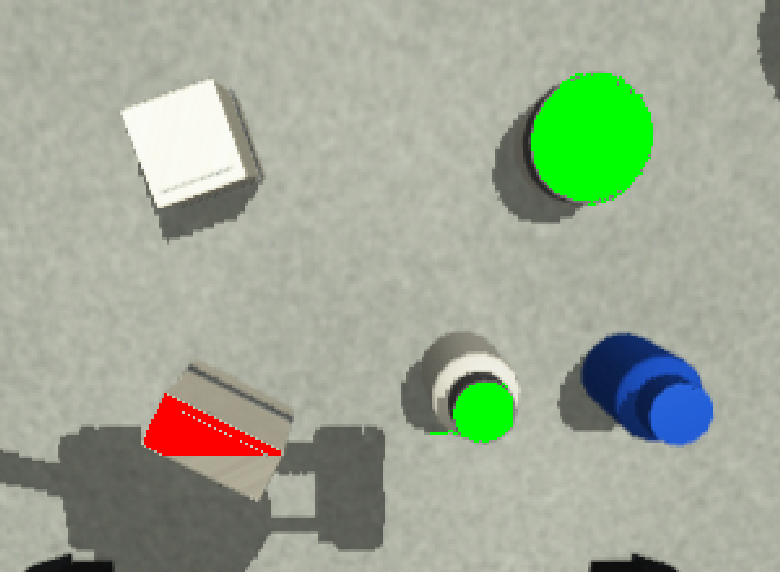

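Emit:
move_arm:
  jaw: [0,0,0,0,0,0,0,0,0,0,0,0]
  newtons: 20
  offset:
    - [96,113,60]
    - [96,113,120]
    - [96,113,180]
    - [96,113,200]
    - [96,113,200]
    - [96,113,220]
    - [96,113,245]
    - [96,113,270]
    - [96,113,290]
    - [96,113,308]
    - [96,113,308]
    - [96,113,308]
  turn: [0,0,0,0,0,0,0,0,0,0,0,0]

```text
time_s: 4.05
position: [652.8, -43.9, 21.7]
orientation: [-3.141, -0.0, 1.571]
contact_force: [0.4, -0.7, 1.0]
width: 88.2
grasp_force: 0.0
```

Emit:
move_arm:
  jaw: [1,1,1,1,1,1,1,1]
  newtons: 20
  offset:
    - [0,0,0]
    - [0,0,0]
    - [0,0,0]
    - [0,0,0]
    - [0,0,0]
    - [0,0,0]
    - [0,0,0]
    - [0,0,0]
  turn: [0,0,0,0,0,0,0,0]

```text
time_s: 4.85
position: [652.9, -43.7, 22.5]
orientation: [3.141, 0.0, 1.571]
contact_force: [-2.2, 0.4, 6.8]
width: 57.5
grasp_force: 20.0
```

Run:
```python
from h import *
s=state();print(s["position"],s["orientation"],s["width"],s["grasp_force"])
print(go(490,230,330,90),go(490,230,330,120))
```

```text
[652.94528595 -43.7199931   22.47228068] [3.14126856e+00 8.71237313e-05 1.57129859e+00] 57.501152966013 20.000141467899084
([np.float64(273.8), np.float64(-162.8), np.float64(-307.5), np.float64(0.0)], 'j6 -0.11') ([np.float64(273.8), np.float64(-162.8), np.float64(-307.5), np.float64(-30.0)], 'j6 -0.11')
```

Emit:
move_arm:
  jaw: [1,1,1,1,1,1,1,1,1,1,1,1]
  offset:
    - [0,0,-40]
    - [0,0,-80]
    - [30,-25,-120]
    - [70,-50,-160]
    - [110,-75,-200]
    - [140,-100,-240]
    - [175,-130,-280]
    - [210,-160,-290]
    - [214,-163,-290]
    - [214,-163,-290]
    - [214,-163,-290]
    - [214,-163,-290]
  turn: [0,0,0,0,0,0,0,0,0,0,0,0]

```text
time_s: 6.05
position: [489.6, 169.5, 310.3]
orientation: [-3.14, 0.001, 1.571]
contact_force: [-0.1, -0.7, -2.7]
width: 57.1
grasp_force: 20.0
```

Run:
```python
from h import *
im=get_image("wrist");s=state();print(s["position"],s["orientation"][2],s["width"],abs(s["qvel"]).max())
hsv=cv2.cvtColor(im,cv2.COLOR_BGR2HSV);g=cv2.inRange(hsv,(40,60,25),(90,255,255))
cs,h=cv2.findContours(g,cv2.RETR_CCOMP,cv2.CHAIN_APPROX_NONE)
for c in cs:
    if cv2.contourArea(c)>400:
        P=pts_z("wrist",c[:,0,::-1],4);P2=pts_z("wrist",c[:,0,::-1],19)
        q=c[:,0].mean(0).round();print("px",q,"z4",cv2.minAreaRect(P),"z19",cv2.minAreaRect(P2)[0:3:2])
for n in("fit_small_round","fit_large_round","fit_square","fit_slot"):
    for r in place_of("wrist",n)[:2]: print(n,round(r["conf"],2),np.round(r["centre"]),at_z("wrist",r["centre"],4).round(1)[:2])
cv2.imwrite("pics/w2.png",im)
```

```text
[489.69639702 169.24645585 310.11617662] 1.5702202606240272 57.021165957093814 0.010606387922512096
px [230. 123.] z4 ((456.8881530761719, 202.73013305664062), (57.99957275390625, 58.68339538574219), 43.99600601196289) z19 ((458.00628662109375, 204.1837615966797), 43.99586868286133)
px [302.  94.] z4 ((551.6474609375, 238.74331665039062), (57.35756301879883, 58.377403259277344), 21.032594680786133) z19 ((549.6177978515625, 239.00067138671875), 21.032602310180664)
px [199.  45.] z4 ((420.2103271484375, 297.4258728027344), (43.23872375488281, 76.89827728271484), 21.036827087402344) z19 ((422.5467834472656, 295.73394775390625), 21.036832809448242)
px [275.  18.] z4 ((514.902587890625, 323.8023986816406), (50.11854553222656, 73.4466552734375), 89.90862274169922) z19 ((514.0934448242188, 321.2342224121094), 89.90862274169922)
px [248.  94.] z4 ((485.81829833984375, 268.9403076171875), (220.06068420410156, 220.17007446289062), 20.959545135498047) z19 ((485.975341796875, 268.1945495605469), 20.959545135498047)
fit_large_round 0.3 [375. 246.] [ 473.6 -223.7]
fit_square 0.29 [367. 326.] [ 611. -207.]
```

View pics/w2.png

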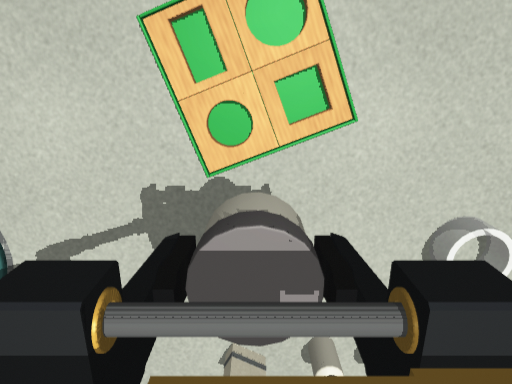

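The tray in the wrist view: slot (45,199), large round (18,275), square (94,302) and small round (123,230). Tray yaw is about 21°. I'm placing the jar.

Emit:
move_arm:
  jaw: [1,1,1,1,1,1,1,1,1,1,1,1]
  offset:
    - [40,6,30]
    - [80,12,60]
    - [120,18,100]
    - [150,25,150]
    - [165,25,190]
    - [165,25,210]
    - [165,25,225]
    - [165,25,240]
    - [165,25,255]
    - [165,25,268]
    - [165,25,278]
    - [165,25,283]
  turn: [0,0,0,0,0,0,0,0,0,0,0,0]

```text
time_s: 7.5
position: [514.5, 334.8, 28.1]
orientation: [-3.141, 0.0, 1.571]
contact_force: [0.8, -0.5, -1.4]
width: 57.4
grasp_force: 20.0
```

Emit:
move_arm:
  jaw: [1,1]
  offset:
    - [0,0,0.5]
    - [0,0,0.5]
  turn: [0,0]

```text
time_s: 7.7
position: [515.0, 335.4, 28.7]
orientation: [3.141, -0.0, 1.571]
contact_force: [0.2, -0.1, -1.6]
width: 57.4
grasp_force: 20.0
```

Emit:
move_arm:
  jaw: [1,1,1]
  offset:
    - [0,-0.5,1]
    - [0,-0.5,2]
    - [0,-0.5,2.5]
  turn: [0,0,0]

```text
time_s: 8.0
position: [514.5, 335.5, 26.5]
orientation: [3.141, -0.001, 1.571]
contact_force: [-0.7, 0.3, 3.5]
width: 57.5
grasp_force: 20.0
```

Emit:
move_arm:
  jaw: [0,0,0,0,0,0,0,0,0,0]
  offset:
    - [0,0,0]
    - [0,0,0]
    - [0,0,0]
    - [0,0,0]
    - [0,0,-30]
    - [0,0,-70]
    - [-40,0,-120]
    - [-80,0,-170]
    - [-120,0,-220]
    - [-165,-25,-270]
  turn: [0,0,0,0,0,0,0,0,0,0]

```text
time_s: 9.0
position: [503.6, 208.7, 251.8]
orientation: [3.14, -0.0, 1.571]
contact_force: [0.4, 0.1, 0.7]
width: 88.1
grasp_force: 0.0
```

Run:
```python
from h import *
s=state();print(s["position"],s["orientation"],s["width"])
im=get_image("wrist");cv2.imwrite("pics/w3.png",im)
for r in place_of("wrist","low_jar_center")[:2]: print(round(r["conf"],2),np.round(r["centre"]),at_z("wrist",r["centre"],29).round(1)[:2])
for r in place_of("side","low_jar_center")[:2]: print(round(r["conf"],2),np.round(r["centre"]),at_z("side",r["centre"],29).round(1)[:2])
yaw=90+18.2-0
print(go(468.7,-48.2,150,108.2),go(600.3,-164.3,150,30))
```

```text
[503.63052637 208.6517852  251.79231416] [ 3.13983356e+00 -2.75197086e-04  1.57127964e+00] 88.13406918485381
0.76 [ 39. 269.] [523.7 335. ]
0.9 [190. 226.] [639.3 -35. ]
([np.float64(-257.3), np.float64(-35.5), np.float64(103.7), np.float64(-18.3)], 'j6 0.35') ([np.float64(-373.2), np.float64(96.3), np.float64(103.7), np.float64(59.9)], 'j6 0.35')
```

View pics/w3.png

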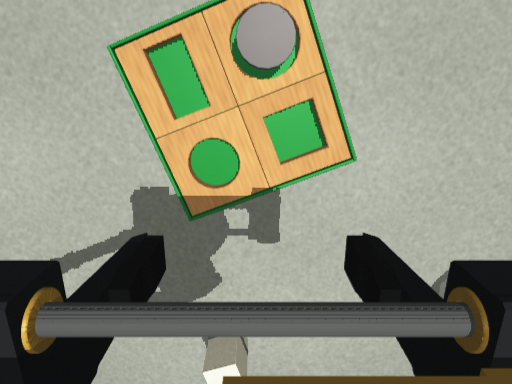

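The low jar sits in the large round cut-out at (38,268). The square carton is next.

Run:
```python
from h import *
s=state();print(s["position"],abs(s["qvel"]).max());print(go(468.7,-48.2,46,108.2))
```

```text
[504.69440888 209.05923624 253.6523407 ] 0.05981043638288115
([np.float64(-257.3), np.float64(-35.5), np.float64(207.7), np.float64(-18.3)], 'j6 0.35')
```

Emit:
move_arm:
  jaw: [0,0,0,0,0,0,0,0,0,0,0,0]
  offset:
    - [-50,-8,10]
    - [-100,-15,20]
    - [-150,-22,40]
    - [-195,-30,70]
    - [-235,-36,100]
    - [-257,-36,115]
    - [-257,-36,125]
    - [-257,-36,150]
    - [-257,-36,180]
    - [-257,-36,200]
    - [-257,-36,208]
    - [-257,-36,208]
  turn: [-5,-10,-15,-18.3,-18.3,-18.3,-18.3,-18.3,-18.3,-18.3,-18.3,-18.3]

```text
time_s: 10.35
position: [465.8, -46.0, 40.0]
orientation: [-3.138, -0.002, 1.892]
contact_force: [-0.7, -0.0, 0.5]
width: 88.1
grasp_force: 0.0
```

Emit:
move_arm:
  jaw: [1,1,1,1,1,1,1,1]
  offset:
    - [0,0,0]
    - [0,0,0]
    - [0,0,0]
    - [0,0,0]
    - [0,0,0]
    - [0,0,0]
    - [0,0,0]
    - [0,0,0]
  turn: [0,0,0,0,0,0,0,0]

```text
time_s: 11.15
position: [467.2, -47.4, 42.0]
orientation: [3.141, 0.0, 1.891]
contact_force: [-1.0, -0.3, 3.2]
width: 42.0
grasp_force: 20.0
```

Run:
```python
from h import *
s=state();print(s["position"],s["orientation"],s["width"],s["grasp_force"])
print(go(551,239,150,111))
```

```text
[467.23898851 -47.37459145  42.03789299] [3.14142058e+00 1.21019410e-04 1.89055185e+00] 41.977833989524854 19.99006354730227
([np.float64(245.5), np.float64(169.5), np.float64(-108.0), np.float64(-2.7)], 'j6 -0.47')
```

Emit:
move_arm:
  jaw: [1,1,1,1,1,1,1,1,1,1,1,1]
  offset:
    - [0,0,-40]
    - [20,12,-80]
    - [55,38,-105]
    - [95,65,-115]
    - [135,92,-115]
    - [175,120,-115]
    - [210,145,-115]
    - [235,162,-115]
    - [246.5,169.5,-110]
    - [246.5,169.5,-95]
    - [246.5,169.5,-75]
    - [246.5,169.5,-60]
  turn: [0,0,-2.7,-2.7,-2.7,-2.7,-2.7,-2.7,-2.7,-2.7,-2.7,-2.7]

```text
time_s: 12.35
position: [548.7, 237.9, 98.9]
orientation: [-3.138, 0.001, 1.937]
contact_force: [0.1, 0.3, -2.3]
width: 41.5
grasp_force: 20.0
```

Run:
```python
from h import *
s=state();print(s["position"],s["orientation"],s["width"],s["grasp_force"])
print(go(551,239,46,111))
im=get_image("wrist");cv2.imwrite("pics/w4.png",im)
```

```text
[548.67588463 237.93109075  98.86107594] [-3.13752158e+00  5.87487950e-04  1.93699095e+00] 41.49049454569122 19.990896423187223
([np.float64(0.2), np.float64(2.6), np.float64(52.9), np.float64(-0.0)], 'j6 0.00')
```

View pics/w4.png

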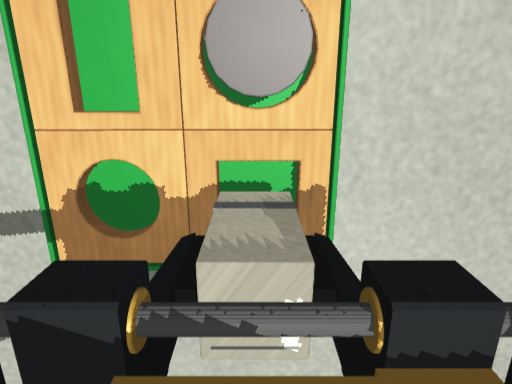

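The carton (bottom edge cols 213–298) lines up with the square hole (217–300), so I lower it.

Emit:
move_arm:
  jaw: [1,1,1,1,1,1,1]
  offset:
    - [1,0,15]
    - [1,0,28]
    - [1,0,40]
    - [1,0,48]
    - [1,0,53]
    - [1,0,55]
    - [1,0,56]
  turn: [0,0,0,0,0,0,0]

```text
time_s: 13.1
position: [550.3, 241.1, 46.1]
orientation: [3.142, 0.0, 1.938]
contact_force: [-2.7, -1.4, 4.2]
width: 42.0
grasp_force: 20.0
```

Emit:
move_arm:
  jaw: [1,1]
  offset:
    - [0,0,0.5]
    - [0,0,1]
  turn: [0,0]

```text
time_s: 13.3
position: [550.4, 241.1, 46.1]
orientation: [3.141, -0.0, 1.938]
contact_force: [-4.3, -1.9, 8.3]
width: 41.8
grasp_force: 20.0
```

Emit:
move_arm:
  jaw: [0,0,0,0,0,0,0,0,0,0]
  offset:
    - [0,0,0]
    - [0,0,0]
    - [0,0,0]
    - [0,0,0]
    - [0,0,-40]
    - [0,0,-80]
    - [0,0,-120]
    - [0,0,-150]
    - [0,0,-200]
    - [0,0,-225]
  turn: [0,0,0,0,0,0,0,0,0,0]

```text
time_s: 14.3
position: [551.6, 241.5, 274.6]
orientation: [3.136, -0.0, 1.938]
contact_force: [0.5, 0.7, 0.9]
width: 88.0
grasp_force: 0.0
```

Emit:
move_arm:
  jaw: [0,0,0,0,0,0,0,0,0,0,0,0]
  offset:
    - [-40,-15,0]
    - [-85,-35,0]
    - [-130,-50,0]
    - [-175,-70,0]
    - [-220,-85,0]
    - [-265,-105,0]
    - [-310,-120,0]
    - [-350,-140,0]
    - [-390,-155,0]
    - [-405,-168,0]
    - [-405,-168,0]
    - [-405,-168,0]
  turn: [0,5,10,15,20,21,21,21,21,21,21,21]

```text
time_s: 15.5
position: [538.5, -197.3, 269.6]
orientation: [-3.142, -0.001, 1.57]
contact_force: [-1.1, -0.1, -0.1]
width: 88.5
grasp_force: 0.0
```

Run:
```python
from h import *
get_image("wrist")
im=get_image("wrist");s=state();print(s["position"],s["orientation"][2],abs(s["qvel"]).max())
cv2.imwrite("pics/w5.png",im)
c=calibration("wrist");np.savez("w5.npz",**{k:np.array(v) for k,v in c.items()})
for n,z in dict(bottle_center=47.5,slim_carton_center=42.5).items():
    for r in place_of("wrist",n)[:3]: print(n,round(r["conf"],2),np.round(r["centre"]),at_z("wrist",r["centre"],z).round(1)[:2])
```

```text
[ 538.82899359 -196.36594126  269.71385603] 1.5720662149489835 0.011833270820524445
bottle_center 0.92 [136. 393.] [ 692.1 -168.5]
bottle_center 0.66 [132. 309.] [ 599.6 -164.1]
slim_carton_center 0.93 [148. 197.] [ 474.7 -182.8]
```

View pics/w5.png

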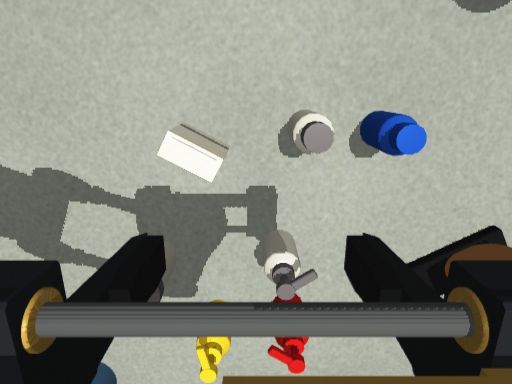

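The slim carton's top face is fully lit at (155,192), the bottle cap is at (136,316), and the pump bottle sits at (265,284), clear of both.

Run:
```python
from h import *
im=cv2.imread("pics/w5.png");V=im.max(2)
m=np.zeros(V.shape,np.uint8);m[115:190,145:240]=V[115:190,145:240]>205
m=cv2.morphologyEx(m,cv2.MORPH_CLOSE,np.ones((5,5)))
k,l,st,_=cv2.connectedComponentsWithStats(m);b=1+st[1:,4].argmax()
r=cv2.minAreaRect(pts_z("wrist",np.argwhere(l==b),85));print(r,st[b])
print(pts_z("wrist",[[136.5,316.5]],95))
print(go(r[0][0],r[0][1],46,62+0),go(600.3,-164.3,36,30))
```

```text
((474.27850341796875, -184.12161254882812), (28.11142921447754, 61.658172607421875), 62.183921813964844) [ 157  130   66   53 1692]
[[ 599.03577 -162.46133]]
([np.float64(12.1), np.float64(-64.6), np.float64(223.8), np.float64(28.1)], 'j6 -0.39') ([np.float64(31.7), np.float64(61.4), np.float64(233.8), np.float64(60.1)], 'j6 -0.39')
```

Emit:
move_arm:
  jaw: [0,0,0,0,0,0,0,0,0,0,0,0]
  offset:
    - [6,-30,0]
    - [12,-64.5,10]
    - [12,-64.5,30]
    - [12,-64.5,50]
    - [12,-64.5,70]
    - [12,-64.5,90]
    - [12,-64.5,110]
    - [12,-64.5,120]
    - [12,-64.5,150]
    - [12,-64.5,180]
    - [12,-64.5,205]
    - [12,-64.5,222]
  turn: [-8,-16,-24,-32,-40,-48,-56,-62,-62,-62,-62,-62]

```text
time_s: 16.9
position: [473.5, -183.9, 46.0]
orientation: [-3.142, -0.002, 2.655]
contact_force: [0.6, -0.6, -0.5]
width: 88.0
grasp_force: 0.0
```

Emit:
move_arm:
  jaw: [0,1,1,1,1,1,1,1,1,1]
  offset:
    - [0,0,0]
    - [0,0,0]
    - [0,0,0]
    - [0,0,0]
    - [0,0,0]
    - [0,0,0]
    - [0,0,0]
    - [0,0,0]
    - [0,0,0]
    - [0,0,0]
  turn: [0,0,0,0,0,0,0,0,0,0]

```text
time_s: 17.9
position: [474.1, -185.5, 47.8]
orientation: [-3.142, -0.0, 2.653]
contact_force: [-0.4, -0.1, 1.2]
width: 27.7
grasp_force: 19.9
```

Run:
```python
from h import *
s=state();print(s["position"],s["orientation"],s["width"],s["grasp_force"])
print(go(421,297,150,111))
```

```text
[ 474.10449736 -185.45258832   47.78725331] [-3.14154572e+00 -7.08683840e-05  2.65331457e+00] 27.692534879905654 19.889474250376225
([np.float64(273.2), np.float64(401.2), np.float64(-102.2), np.float64(41.0)], 'j6 -1.50')
```

Emit:
move_arm:
  jaw: [1,1,1,1,1,1,1,1,1,1,1,1]
  offset:
    - [0,0,-45]
    - [10,15,-85]
    - [30,45,-105]
    - [55,80,-115]
    - [80,118,-115]
    - [105,155,-115]
    - [130,190,-115]
    - [155,228,-115]
    - [180,265,-115]
    - [205,300,-115]
    - [230,338,-115]
    - [255,375,-115]
  turn: [0,0,5,10,15,20,25,30,35,41,41,41]

```text
time_s: 19.1
position: [424.1, 267.1, 162.6]
orientation: [-3.142, 0.0, 1.938]
contact_force: [0.7, -0.0, -0.6]
width: 27.8
grasp_force: 19.9
```

Run:
```python
from h import *
s=state();print(s["position"],s["orientation"])
get_image("wrist");get_image("wrist");print(state()["position"],go(421,297,52,111))
```

```text
[424.071026   267.12471843 162.61998094] [-3.14150627e+00  1.27080181e-04  1.93793801e+00]
[424.05623614 269.92027563 162.87077071] ([np.float64(26.3), np.float64(7.0), np.float64(110.9), np.float64(0.3)], 'j6 0.14')
```

Emit:
move_arm:
  jaw: [1,1,1,1,1,1,1]
  offset:
    - [15,4,10]
    - [26,7,25]
    - [26,7,40]
    - [26,7,52]
    - [26,7,60]
    - [26,7,60]
    - [26,7,60]
  turn: [0,0,0,0,0,0,0]

```text
time_s: 19.9
position: [422.2, 291.7, 102.6]
orientation: [-3.141, 0.0, 1.937]
contact_force: [0.0, 0.2, -0.9]
width: 27.8
grasp_force: 19.9
```

Run:
```python
from h import *
cv2.imwrite("pics/w6.png",get_image("wrist"))
print(state()["position"],go(421,297,52,111))
```

```text
[422.56557931 291.99746789 103.16789885] ([np.float64(5.2), np.float64(0.3), np.float64(51.2), np.float64(-0.0)], 'j6 0.19')
```

View pics/w6.png

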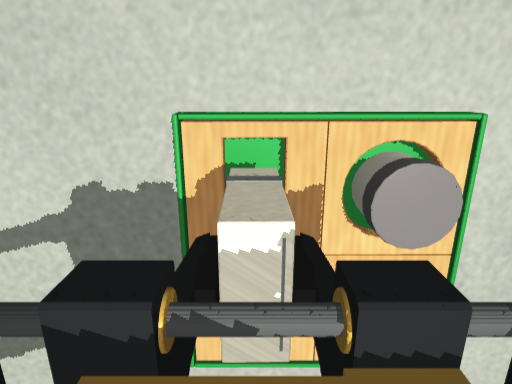

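The slim carton's sides (cols 226–282) lie within the slot (225–285). I lower it with the 5 mm forward correction.

Emit:
move_arm:
  jaw: [1,1,1,1,1,1,1]
  offset:
    - [5,0.5,12]
    - [5,0.5,24]
    - [5,0.5,36]
    - [5,0.5,44]
    - [5,0.5,49]
    - [5,0.5,51]
    - [5,0.5,52]
  turn: [0,0,0,0,0,0,0]

```text
time_s: 20.65
position: [419.9, 296.5, 51.6]
orientation: [-3.138, 0.001, 1.938]
contact_force: [-7.3, -4.7, 16.6]
width: 27.8
grasp_force: 20.0
```

Emit:
move_arm:
  jaw: [1,1]
  offset:
    - [0,0,0.5]
    - [0,0,1]
  turn: [0,0]

```text
time_s: 20.85
position: [419.9, 296.6, 51.6]
orientation: [-3.139, 0.001, 1.938]
contact_force: [-8.6, -5.6, 20.1]
width: 27.7
grasp_force: 20.1
```

On the floor. Release, then go for the bottle.

Emit:
move_arm:
  jaw: [0.4,0.4,0.4,0.4,0.4,0.4,0.4,0.4,0.4,0.4]
  offset:
    - [0,0,-1]
    - [0,0,-1]
    - [0,0,-1]
    - [0,0,-1]
    - [0,0,-30]
    - [0,0,-60]
    - [0,0,-100]
    - [0,0,-140]
    - [0,0,-150]
    - [0,0,-150]
  turn: [0,0,0,0,0,0,0,0,0,0]

```text
time_s: 21.85
position: [422.1, 297.9, 202.0]
orientation: [3.137, -0.001, 1.938]
contact_force: [0.6, 0.4, 0.2]
width: 52.9
grasp_force: 0.0
```

Run:
```python
from h import *
get_image("wrist");print(state()["position"],state()["width"],go(600,-164,200,30))
```

```text
[420.85667152 297.1007906  199.7808181 ] 53.0691020396367 ([np.float64(-494.7), np.float64(1.8), np.float64(-0.2), np.float64(81.0)], 'j6 0.20')
```

Emit:
move_arm:
  jaw: [0.2,0.2,0.2,0.2,0,0,0,0,0,0,0,0]
  offset:
    - [-45,2,-10]
    - [-90,2,-10]
    - [-135,2,-10]
    - [-180,2,-10]
    - [-225,2,-10]
    - [-270,2,-10]
    - [-315,2,-10]
    - [-360,2,-10]
    - [-405,2,-10]
    - [-450,2,-10]
    - [-490,2,-10]
    - [-494.5,2,-10]
  turn: [8,16,24,32,40,48,56,64,72,80,81,81]

```text
time_s: 23.1
position: [599.5, -167.6, 206.1]
orientation: [-3.139, 0.004, 0.52]
contact_force: [0.6, 0.5, 0.6]
width: 88.2
grasp_force: 0.0
```

Run:
```python
from h import *
get_image("wrist");get_image("wrist");s=state();print(s["position"],s["orientation"],s["width"],go(599.8,-163.5,36,30))
```

```text
[ 598.59949549 -164.32988815  206.4815182 ] [-3.13740836  0.0033595   0.52222929] 88.06611290113017 ([np.float64(1.5), np.float64(-0.1), np.float64(170.5), np.float64(-0.1)], 'j6 0.74')
```

Emit:
move_arm:
  jaw: [0,0,0,0,0,0,0,0]
  offset:
    - [1.5,0,35]
    - [1.5,0,70]
    - [1.5,0,100]
    - [1.5,0,125]
    - [1.5,0,145]
    - [1.5,0,160]
    - [1.5,0,168]
    - [1.5,0,168]
  turn: [0,0,0,0,0,0,0,0]

```text
time_s: 24.0
position: [600.1, -161.9, 40.3]
orientation: [-3.139, 0.002, 0.525]
contact_force: [0.3, -0.0, 0.4]
width: 88.3
grasp_force: 0.0
```

Emit:
move_arm:
  jaw: [1,1,1,1,1,1,1,1,1]
  offset:
    - [0,0,0]
    - [0,0,0]
    - [0,0,0]
    - [0,0,0]
    - [0,0,0]
    - [0,0,0]
    - [0,0,0]
    - [0,0,0]
    - [0,0,0]
  turn: [0,0,0,0,0,0,0,0,0]

```text
time_s: 24.9
position: [601.6, -163.2, 42.1]
orientation: [3.141, -0.0, 0.524]
contact_force: [-0.4, -0.3, 1.5]
width: 43.2
grasp_force: 20.0
```

Run:
```python
from h import *
s=state();print(s["position"],s["orientation"],s["width"],s["grasp_force"])
print(go(457,203,150,111),go(457,203,150,21))
```

```text
[ 601.59600194 -163.23715623   42.09352454] [ 3.14109007e+00 -3.47261273e-04  5.24061420e-01] 43.21454842026547 19.978373075136915
([np.float64(58.1), np.float64(-389.4), np.float64(-107.9), np.float64(-81.0)], 'j6 0.74') ([np.float64(58.1), np.float64(-389.4), np.float64(-107.9), np.float64(9.0)], 'j6 0.74')
```

Emit:
move_arm:
  jaw: [1,1,1,1,1,1,1,1,1,1,1,1]
  offset:
    - [0,0,-45]
    - [0,0,-90]
    - [5,-30,-120]
    - [12,-75,-130]
    - [18,-120,-130]
    - [25,-165,-130]
    - [31,-210,-130]
    - [38,-255,-130]
    - [45,-300,-130]
    - [52,-345,-130]
    - [58,-385,-130]
    - [58,-389.5,-115]
  turn: [0,0,0,0,0,0,0,0,0,0,0,0]

```text
time_s: 26.1
position: [456.2, 207.2, 158.2]
orientation: [-3.141, -0.004, 0.528]
contact_force: [0.6, -0.4, -0.5]
width: 43.3
grasp_force: 20.0
```

Run:
```python
from h import *
get_image("wrist");cv2.imwrite("pics/w7.png",get_image("wrist"))
print(state()["position"],state()["width"],go(457,203,46,30))
```

```text
[454.25145371 203.24728477 154.30368583] 43.202633448352586 ([np.float64(2.3), np.float64(1.6), np.float64(108.3), np.float64(0.2)], 'j6 1.41')
```

View pics/w7.png

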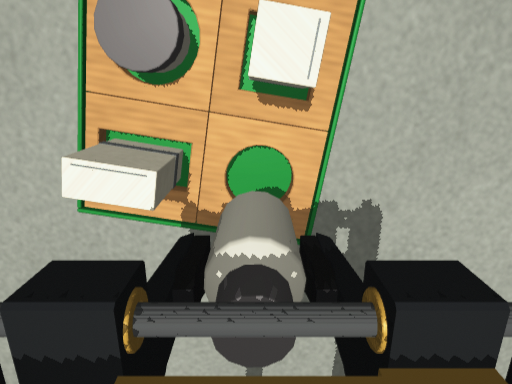

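All three placed items stand in their cut-outs. The bottle is above the small round hole (centre col 259), so I lower it.

Emit:
move_arm:
  jaw: [1,1,1,1,1,1,1,1,1,1]
  offset:
    - [2.5,1,20]
    - [2.5,1,40]
    - [2.5,1,58]
    - [2.5,1,72]
    - [2.5,1,84]
    - [2.5,1,94]
    - [2.5,1,101]
    - [2.5,1,105]
    - [2.5,1,107]
    - [2.5,1,108]
  turn: [0,0,0,0,0,0,0,0,0,0]

```text
time_s: 27.2
position: [459.6, 203.7, 49.0]
orientation: [3.142, -0.001, 0.524]
contact_force: [-0.6, 0.0, -0.3]
width: 43.3
grasp_force: 20.0
```

Emit:
move_arm:
  jaw: [1,1]
  offset:
    - [0,0,1]
    - [0,0,1]
  turn: [0,0]

```text
time_s: 27.4
position: [459.5, 203.7, 48.1]
orientation: [3.142, -0.001, 0.524]
contact_force: [0.4, -0.7, -0.2]
width: 43.3
grasp_force: 20.0
```

Emit:
move_arm:
  jaw: [1,1,1]
  offset:
    - [-2,-0.5,1]
    - [-2,-0.5,2]
    - [-2,-0.5,2.5]
  turn: [0,0,0]

```text
time_s: 27.7
position: [457.5, 203.1, 46.0]
orientation: [-3.142, -0.0, 0.524]
contact_force: [-2.1, -1.5, 8.2]
width: 43.2
grasp_force: 20.0
```

Emit:
move_arm:
  jaw: [0.2,0.2,0.2,0.2,0.2,0.2,0.2,0.2,0.2,0.2,0.2,0.2]
  offset:
    - [0,0,0]
    - [0,0,0]
    - [0,0,0]
    - [0,0,0]
    - [0,0,-30]
    - [0,0,-70]
    - [0,0,-110]
    - [-20,0,-150]
    - [-50,0,-190]
    - [-70,0,-230]
    - [-70,0,-230]
    - [-70,0,-230]
  turn: [0,0,0,0,0,0,0,0,0,0,0,0]

```text
time_s: 28.9
position: [397.3, 168.1, 276.6]
orientation: [3.141, -0.004, 0.524]
contact_force: [-0.1, 0.1, -0.5]
width: 70.2
grasp_force: 0.0
```

Run:
```python
from h import *
get_image("wrist");im=get_image("wrist");cv2.imwrite("pics/w8.png",im)
side=get_image("side");cv2.imwrite("pics/side8.png",cv2.resize(side[80:340,140:400],None,fx=2.2,fy=2.2))
s=state();print(s["position"],s["contact_force"])
Z=dict(bottle_center=51.5,low_jar_center=29,square_carton_center=46.5,slim_carton_center=46.5,pump_bottle_center=57.5,tall_jar_center=46)
for n,z in Z.items():
  for c in("wrist","side"):
    for r in place_of(c,n)[:2]: print(n,c,round(r["conf"],2),np.round(r["centre"]),at_z(c,r["centre"],z).round()[:2])
```

```text
[396.05725641 167.80481228 273.40630163] [ 0.55660576  0.0618787  -0.54928343]
bottle_center wrist 0.76 [ 98. 253.] [453. 203.]
bottle_center side 0.93 [269. 234.] [451. 214.]
bottle_center side 0.86 [158. 236.] [ 681. -154.]
low_jar_center side 0.72 [292. 187.] [522. 327.]
square_carton_center side 0.62 [264. 198.] [544. 248.]
slim_carton_center side 0.68 [301. 223.] [423. 307.]
pump_bottle_center side 0.56 [122. 297.] [ 594. -418.]
pump_bottle_center side 0.52 [132. 328.] [ 478. -427.]
tall_jar_center side 0.65 [158. 336.] [ 405. -333.]
```

View pics/w8.png

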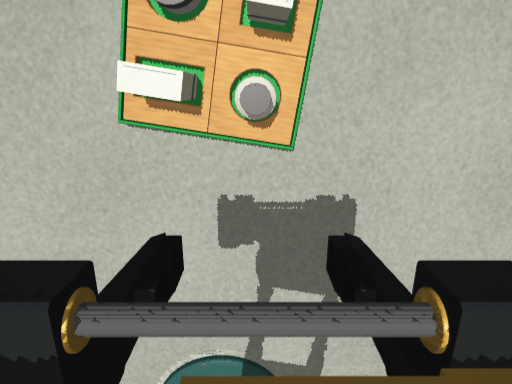

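View pics/side8.png

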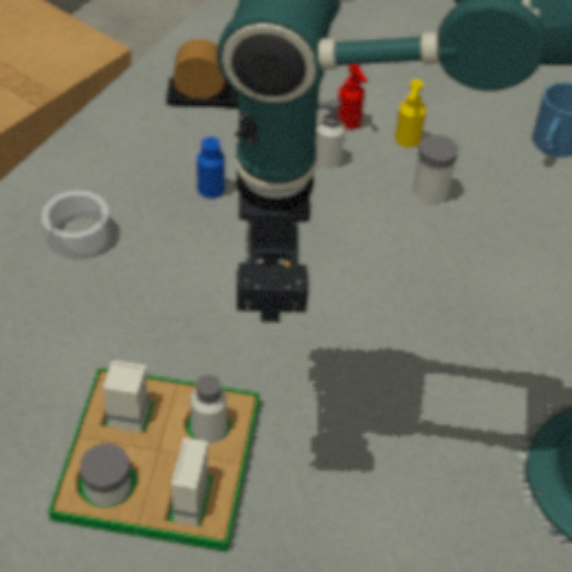

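The side crop shows all four upright in their cut-outs: square carton (395,125), bottle (410,208), low jar (475,105) and slim carton (480,190). The pump bottle (140,330) and tall jar (170,435) are undisturbed, and the arm is clear.

```bash
python3 -c "from cell import *; print(hand_in())"
```

```text
the job is handed in; nothing more can be done
None
```

I packed all four items upright in their own cut-outs, left the pump bottle and tall jar standing where they were, and handed the job in at about 30 s; the hand-in returned no verdict.

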